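# Poise a colour dropper over the cup on the scale

### The job

First set the small steel cup upright in the middle of the pocket scale's square weighing plate and let go of it. Then draw the blue bottle with the black cap out of the slanting wooden rack, leaving the red and the green bottle in their sockets and the glass jar where it stands, and keep its nozzle up until it has come to the cup, so that nothing drips on the bench. Over the cup tip it nozzle down, to about 45 degrees, and finish still holding it there, motionless, its nozzle centred a few centimetres above the cup's mouth and the bottle touching nothing but the gripper.

Things in the scene. Friction and masses are not known exactly. Their poses are not given: they have to be found in the camera images.
- cup: small open cup of grey steel, 60 g, standing upright on the worktop at the right: 45 mm high, 36 mm across the foot, widening evenly to 52 mm across the rim (about 44 mm at half height), wall 2 mm. Origin: centre of its underside; z up along its axis.
- cup_rim (a point): centre of the cup's mouth, 45 mm above its underside.
- scale: black pocket scale lying flat on the worktop in front of the robot, loose, 0.3 kg: 125 x 78 x 21 mm. Its square steel weighing plate (66 x 68 mm) is the raised far part, the display the near part. Origin: centre of its underside; x along its length from the display to the plate, z up.
- scale_plate (a point): middle of the top of the weighing plate, 21 mm above the worktop.
- rack: light wooden block fixed at the left, 220 mm long, 80 mm high, its sloping front turned to the robot's right with three round sockets in a row 76 mm apart, 36 mm wide, 36 mm deep square to the front. Their axes lean 55 degrees from upright: the bottles point out 35 degrees above level. Origin on the worktop under the block; -x is the way the bottles point, seen from above; y runs along the row.
- blue_bottle: blue dropper bottle with black conical cap, 40 g, loose with 3 mm play in one of the sockets (which one varies): 81 mm long, body 33 mm in diameter from 0 to 56 mm, then the cap, 21 mm wide, tapering to the nozzle. The lower 36 mm sit in the socket, the upper 20 mm of the body and the cap stand out. Origin: centre of its underside; z along the bottle to the nozzle.
- blue_nozzle (a point): tip of the blue bottle's nozzle, 81 mm from its underside on its axis; axes as the bottle's.
- red_bottle: like the blue bottle but red with a white cap, in another socket of the rack; stays there. Origin and axes as the blue bottle's.
- green_bottle: like the blue bottle but green with a white cap, in another socket of the rack; stays there. Origin and axes as the blue bottle's.
- isomalt_jar: closed glass jar filled with white granules, 81 mm in diameter and 163 mm high, standing loose on the worktop behind the cup; stays there. Origin: centre of its underside.
Not all that is in view belongs to the job. Of the things that look like the cup, the smaller one is meant.

How it is judged (in metres and radians):
On the way, in this order (a step that is already met when the one before it is completed fails the run):
1. the cup stands upright on the scale's plate, let go, while the blue bottle is still in the rack (horizontal distance between cup and scale_plate below 0.016 m and z of cup in the frame of scale_plate between -0.004 and 0.004 m and angle between cup's own z axis and vertical below 0.08 rad and contact force between cup and scale above 0.1 N and contact force between cup and the arm below 0.05 N and contact force between cup and the fingers below 0.05 N and linear speed of cup below 0.02 m/s and distance of blue_bottle from where it was at the start of the episode below 0.02 m), for 0.3 s.
2. the blue bottle is out of its socket, clear of the rack, nozzle up, in the gripper (distance of blue_bottle from where it was at the start of the episode above 0.045 m and contact force between blue_bottle and rack below 0.02 N and contact force between blue_bottle and the fingers above 0.5 N and angle between blue_nozzle's own z axis and vertical below 1.75 rad and height (world z) of blue_bottle above 0.045 m), for 0.1 s.
At the end, for the whole second after the job is handed in: The cup stands released on the plate, within 16 mm of its middle. The gripper alone holds the blue bottle still, nozzle 25 to 70 degrees below level, tip within 20 mm of the cup's axis and 8 to 85 mm above its rim. Red and green bottle moved under 15 mm, jar under 20 mm (horizontal distance between cup and scale_plate below 0.016 m and z of cup in the frame of scale_plate between -0.004 and 0.004 m and angle between cup's own z axis and vertical below 0.08 rad and contact force between cup and scale above 0.1 N and contact force between cup and the arm below 0.05 N and contact force between cup and the fingers below 0.05 N and linear speed of cup below 0.02 m/s and angle between blue_nozzle's own z axis and vertical between 2 and 2.8 rad and horizontal distance between blue_nozzle and cup_rim below 0.02 m and z of blue_nozzle in the frame of cup_rim between 0.008 and 0.085 m and contact force between blue_bottle and the fingers above 0.5 N and contact force between blue_bottle and cup below 0.02 N and contact force between blue_bottle and scale below 0.02 N and contact force between blue_bottle and rack below 0.02 N and linear speed of blue_bottle below 0.03 m/s and angular speed of blue_bottle below 0.3 rad/s and distance of each of red_bottle, green_bottle from where it was at the start of the episode below 0.015 m and distance of isomalt_jar from where it was at the start of the episode below 0.02 m); the arm keeps its last pose, push and grip.
It fails at once if the cup is tipped over (angle between cup's own z axis and vertical above 0.6 rad).
It fails at once if the blue bottle's nozzle dips below level (by more than 10 degrees) farther than 130 mm from the cup's axis, where it would drip on the bench (angle between blue_nozzle's own z axis and vertical above 1.75 rad and horizontal distance between blue_nozzle and cup_rim above 0.13 m).
It fails at once if the red or the green bottle is pushed or pulled out of place (distance of any of red_bottle, green_bottle from where it was at the start of the episode above 0.025 m).
It fails at once if the jar is shoved (distance of isomalt_jar from where it was at the start of the episode above 0.03 m).
It also fails if it takes over 54 s, if anything falls off the work surface, if the arm or the gripper's body presses on something with over 40 N, if the wrist force passes 120 N, or if a joint passes its speed limit or range.

### The arm

A 7-joint arm with a two-finger parallel gripper is mounted at the origin on a cart in front of the work surface, level with it; the furniture and walls round the work are solid. World frame = base frame: x ahead of the robot, y to its left, z up, the work surface at z = 0. Lengths are in mm, angles in degrees, forces in N, time in s.
With the tool pointing down it reaches from about 400 to 875 mm from the base axis. Payload 6.5 kg.
Tool frame: the origin (TCP) lies at the very end of the fingers, on their centre line; the grasp point (between the pads) lies 19 mm behind it; z points along the fingers, y is the line along which they close (so a half turn about z gives the same grasp; the last joint's range is limited). The gripper opens to 85 mm and grips with 20 to 120 N. Pads are 22 mm wide; open, the fingers measure 114 mm over their backs; the gripper's body (76 mm by 85 mm) begins 54 mm behind the grasp point. The pads swing forward as they close: fully open they stand 13 mm farther back than shut.
Start: joints at [-3.793, 30.733, -0.252, 88.115, 0.149, 61.152, -4.079], TCP at [649.992, 0, 231.29] pointing down, gripper open.
Joint ranges: [-154.64, 154.64], [-21.42, 123.67], [-72.66, 72.17], [13.99, 137.28], [-74.86, 254.86], [10.95, 109.41], [-158.01, 158.01]. Speed limits (degrees/s): [136.94, 136.94, 180, 180, 180, 180, 180].

### API

Orientations are given as a 3x3 rotation matrix whose columns are the frame's x, y, z axes.
In Python, from plant import ctrl, solver, sensors, vision gives the robot as it stands. Calls block until the motion is done:
- ctrl.move_pose(position, orientation): joint-space move of the TCP to a pose.
- ctrl.line_to(position, attitude=None, velocity=150): straight line of the TCP; attitude=None keeps the orientation; velocity is the mean speed in mm/s.
- ctrl.goto_joints(angles): joint-space move.
- ctrl.let_go() and ctrl.close_gripper(squeeze=None): open the fingers fully, or close them until they stop; squeeze is the grip in N (None keeps the last).
- ctrl.dwell(seconds).
- solver.ik(position, orientation): joint angles nearest the present ones, or None.
- sensors.observe(): the state.
- vision.grab_frame(name): name is "scene" or "side" or "wrist"; returns (picture, depth): 420x560x3 uint8, red, green, blue; 420x560 float32, mm along the optical axis (not along the pixel's ray), 0 where there is no reading.
- vision.camera_info(name): a dict with "camera_matrix" (3x3 intrinsics, pixels), "k1" (the pictures are not rectified: a ray, as slopes to the right and down, at radius r is drawn at 1 + k1 r^2 times it, then the intrinsics apply), "R" (3x3) and "t" (3): a world point X has camera coordinates R X + t. Camera axes: x right, y down, z forward; pixel columns grow to the right and rows downward; lengths in mm; the calibration is good to about 2 mm. A picture is of the moment at which its call begins: read the wrist's pose just before it. camera_info takes no time and is no camera call; for the wrist camera it gives the pose at the moment of the call.
A pose or a line that the arm cannot do raises ctrl.PlanningError and nothing moves.
- ctrl.close_job(): hands the job in; it is judged then, once.
Trained networks look in the newest picture that a camera, given by its name, has taken for a name from the list of things; names that differ only in an ending like _2 or _b are one class to them, and where a whole thing is asked for, a point or a joint stands for the part that bears it (a point fixed in the world has none). Each returns a list of dicts, best first, with "conf" (0 to 1); they miss things now and then, are a little off and sometimes report something else, mostly with a low value. They report only what shows in the picture. A call takes as long as a camera call. They do not tell look-alikes from the thing itself.
- vision.search_frame(camera, name): "extent" ([centre column, centre row, width, height] in pixels, round what is visible of it).
- vision.place_of(camera, name): "point" ([row, column] in pixels: a listed point, or the origin of a listed thing).
The state is a dict: "t": time; "joints": joint angles; "joint_velocities": joint speeds; "tau": joint torques, N m; "eef_pos": TCP position; "ee_rot": TCP orientation; "wrist_force": force on the tool from outside, world axes, zero at the start; "ft_torque": the same for the moment, N m; "grip_width": finger opening in mm; "finger_force": force on a finger pad.
Only numpy, scipy, OpenCV 4.12 (cv2) and the standard library are available. Lean on these libraries where they do the work, as an engineer would, in place of code of your own. Each camera call takes 0.05 s, during which the arm holds its last target. There are 200 camera calls.

## Working session

There is one attempt and no reset: what is moved stays moved. The work goes in short steps, each a Python script; the robot and the scene stay as the last script left them, time stands still between calls to the robot, and variables do not carry over. Pictures are saved under pics/ and viewed, at most 10 in all, crops included, and the job is handed in when it is done.

```bash
mkdir -p pics; ls
cat > h.py <<'E'
import numpy as np, cv2
from plant import ctrl, solver, sensors, vision
def save(n,img): cv2.imwrite(f'pics/{n}.png',img[:,:,::-1])
def px2w(info,u,v,d):
    K=np.array(info["camera_matrix"]);k=info["k1"]
    x=(u-K[0,2])/K[0,0];y=(v-K[1,2])/K[1,1]
    rd=np.hypot(x,y);r=rd
    r=np.asarray(r,float)
    for _ in range(20): r=rd/(1+k*r*r)
    s=1/(1+k*r*r)
    R=np.array(info["R"]);t=np.array(info["t"])
    P=np.stack([x*s*d,y*s*d,d+0*x],-1)
    return (P-t)@R
def w2px(info,X):
    K=np.array(info["camera_matrix"]);P=np.array(info["R"])@X+np.array(info["t"])
    a=P[:2]/P[2];a=a*(1+info["k1"]*(a@a));return K[:2,:2]@a+K[:2,2]
def cloud(info,dep):
    v,u=np.mgrid[0:420,0:560];return px2w(info,u.astype(float),v.astype(float),dep.astype(float))
E
python3 - <<'E'
from h import *
for c in ["scene","side"]:
    im,d=vision.grab_frame(c);i=vision.camera_info(c);save(c,im);np.savez(c,im=im,d=d)
    print(c,-np.array(i["R"]).T@i["t"],np.array(i["R"])[2])
    for n in ["cup","cup_rim","scale_plate","scale","rack","blue_bottle","blue_nozzle","red_bottle","green_bottle","isomalt_jar"]:
        for r in vision.place_of(c,n)[:3]:
            v,u=r["point"];a,b=int(round(v)),int(round(u))
            dd=d[min(max(a,0),419),min(max(b,0),559)]
            print(n,round(r["conf"],2),np.round([u,v]),np.round(px2w(i,u,v,dd)))
print(sensors.observe()["t"])
E
```

```text
pics
scene [-94.05794862 609.6200134  651.83602957] [ 0.58173149 -0.60296323 -0.54591557]
cup 0.77 [386. 212.] [ 374. -303.   12.]
cup 0.75 [341. 207.] [ 462. -230.   19.]
cup_rim 0.92 [339. 193.] [ 491. -259.   36.]
cup_rim 0.8 [390. 191.] [ 398. -351.   44.]
scale_plate 0.66 [228. 246.] [539.  78.  21.]
scale 0.67 [233. 257.] [503.  94.  19.]
rack 0.62 [138. 308.] [493. 332.  41.]
blue_nozzle 0.74 [188. 272.] [550. 181.   0.]
side [ -42.01402961 1296.0975307   583.94390771] [ 0.3650179  -0.86392291 -0.34698579]
cup 0.64 [354. 199.] [ 372. -300.   19.]
cup 0.53 [318. 209.] [ 467. -217.    1.]
cup 0.18 [294. 194.] [ 570. -271.   21.]
cup_rim 0.94 [355. 182.] [ 386. -359.   59.]
cup_rim 0.62 [318. 194.] [ 484. -271.   34.]
scale_plate 0.58 [259. 229.] [550.  55.  20.]
scale 0.92 [265. 239.] [503. 114.  21.]
rack 0.81 [219. 274.] [516. 342.  22.]
blue_nozzle 0.48 [259. 233.] [537.  79.  21.]
green_bottle 0.16 [316. 208.] [ 476. -221.    1.]
isomalt_jar 0.67 [293. 193.] [ 574. -272.   22.]
1.1
```

View pics/scene.png

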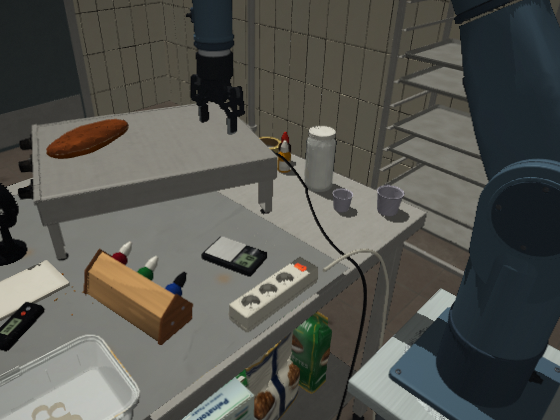

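View pics/side.png

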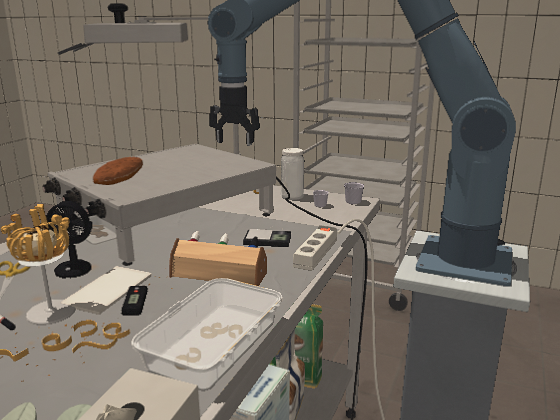

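The pictures show the rack (scene px ~138,298) with blue as its socket nearest the robot (178,283), the scale at (234,254), the small cup at (342,200), a larger look-alike at (390,200), and the jar at (320,160). A raised platform stands behind the scale and a power strip in front of it.

Run:
```python
from h import *
Ps=[];Cs=[]
for c in ["scene","side"]:
    z=np.load(c+'.npz');i=vision.camera_info(c)
    P=cloud(i,z['d']);m=z['d']>0
    Ps.append(P);hsv=cv2.cvtColor(z['im'],cv2.COLOR_RGB2HSV)
    def box(u0,u1,v0,v1,zl,zh,f=None):
        q=np.zeros(m.shape,bool);q[v0:v1,u0:u1]=1;q&=m&(P[...,2]>zl)&(P[...,2]<zh)
        if f is not None:q&=f
        return P[q]
    B={"scene":dict(cup=(328,356,184,218),big=(374,408,182,220),jar=(303,340,122,195),scale=(200,270,234,276),rack=(80,195,245,342),strip=(228,320,255,335),plat=(30,275,100,262)),
       "side":dict(cup=(310,330,186,212),big=(342,366,178,210),jar=(280,306,146,204),scale=(243,293,228,248),rack=(168,268,236,288),strip=(292,340,225,272),plat=(50,276,140,265))}[c]
    for n,b in B.items():
        zl,zh={"plat":(60,300),"scale":(13,35),"rack":(8,100),"jar":(10,200),"cup":(8,80),"big":(8,90),"strip":(10,80)}[n]
        q=box(*b,zl,zh)
        if len(q): print(c,n,len(q),"lo",np.round(np.percentile(q,2,0)),"hi",np.round(np.percentile(q,98,0)),"med",np.round(np.median(q,0)))
    # cup rim top points
    for n in ("cup","big"):
        q=box(*B[n],36 if n=="cup" else 45,100)
        if len(q):print(n,"rim",len(q),q.min(0).round(),q.max(0).round())
    f=(hsv[...,0]>100)&(hsv[...,0]<130)&(hsv[...,1]>150)
    q=box(*{"scene":(160,195,265,300),"side":(240,265,225,245)}[c],10,120,f);print("blue",len(q),q.mean(0).round() if len(q) else '')
    q=box(*B["scale"],17,30);r=cv2.minAreaRect(q[:,:2].astype(np.float32));print("scale rect",r)
    q=box(*B["rack"],8,100);print("rack",cv2.minAreaRect(q[:,:2].astype(np.float32)))
    t=q[q[:,2]>74];
    if len(t)>5: print("racktop",cv2.minAreaRect(t[:,:2].astype(np.float32)),t[:,2].max())
    q=box(*B["plat"],90,160);print("plat z",np.percentile(q[:,2],[5,50,95]) if len(q) else '')
```

```text
scene cup 371 lo [ 453. -301.    9.] hi [ 555. -227.   45.] med [ 476. -249.   31.]
scene big 647 lo [ 355. -357.   10.] hi [ 415. -294.   58.] med [ 383. -318.   41.]
scene jar 1832 lo [ 534. -322.   15.] hi [ 621. -253.  163.] med [ 575. -274.   99.]
scene scale 1312 lo [453.  38.  14.] hi [571. 128.  22.] med [509.  85.  18.]
scene rack 5741 lo [428. 257.  10.] hi [642. 426.  79.] med [515. 322.  57.]
scene strip 3370 lo [337.  19.  11.] hi [497. 211.  43.] med [363. 111.  32.]
scene plat 22271 lo [ 583. -175.   75.] hi [1070.  357.  254.] med [757. 125. 164.]
cup rim 123 [ 449. -277.   36.] [ 503. -226.   47.]
big rim 252 [ 352. -360.   45.] [ 420. -291.   60.]
blue 121 [464. 271.  69.]
scale rect ((514.6019897460938, 82.72825622558594), (120.514892578125, 75.45468139648438), 15.46888256072998)
rack ((528.592041015625, 317.0433349609375), (192.87132263183594, 233.84979248046875), 64.15764617919922)
racktop ((543.6229858398438, 280.40850830078125), (220.59678649902344, 65.78340148925781), 7.768290042877197) 82.95424332552508
plat z [107.72079087 133.43408867 157.41978364]
side cup
[... 350 characters left out ...]
.] hi [639. 457.  77.] med [517. 330.  53.]
side strip 1107 lo [334.  15.  12.] hi [383. 212.  44.] med [352. 142.  37.]
side plat 15253 lo [ 473. -174.   64.] hi [1079.  579.  203.] med [769. 231. 163.]
cup rim 88 [ 448. -282.   36.] [ 496. -223.   47.]
big rim 162 [ 350. -363.   45.] [ 415. -290.   62.]
blue 0 
scale rect ((511.6181640625, 81.51615905761719), (122.06037902832031, 78.4793701171875), 15.908976554870605)
rack ((540.763671875, 303.1968078613281), (230.97161865234375, 378.39013671875), 22.430866241455078)
racktop ((542.9830932617188, 280.72943115234375), (220.81390380859375, 61.34306716918945), 9.288407325744629) 84.02152901723075
plat z [106.3078224  135.5685748  157.47581665]
```

Run:
```python
from h import *
s=sensors.observe();print(np.round(s["ee_rot"],3).tolist())
z=np.load('scene.npz');i=vision.camera_info("scene");P=cloud(i,z['d']);im=z['im'].astype(int)
m=(P[...,2]>80)&(P[...,2]<185)
for y in range(-200,300,50):
    q=P[m&(abs(P[...,1]-y)<12)&(P[...,0]>480)&(P[...,0]<800)]
    if len(q): k=q[:,0].argsort()[:20]; print(y,q[k].mean(0).round(),np.percentile(q[:,2],[3,97]).round())
q=P[(P[...,2]>17)&(P[...,2]<30)&(im.min(-1)>140)&(abs(P[...,0]-530)<60)&(abs(P[...,1]-85)<60)]
print("plate",len(q),cv2.minAreaRect(q[:,:2].astype(np.float32)))
R=np.array(s["ee_rot"])
c=np.array([474,-252.])
ctrl.move_pose([c[0],c[1],231],R)
i=vision.camera_info("wrist");im,d=vision.grab_frame("wrist");save("w1",im);np.savez("w1",im=im,d=d)
print("cam",(-np.array(i["R"]).T@i["t"]).round(),np.array(i["R"])[2].round(2))
P=cloud(i,d)
for n in ("cup","cup_rim"):
  for r in vision.place_of("wrist",n)[:3]:
    v,u=r["point"];print(n,round(r["conf"],2),round(u),round(v),px2w(i,u,v,float(d[int(v),int(u)])).round())
q=P[(d>0)&(P[...,2]>40)&(P[...,2]<52)&(np.hypot(P[...,0]-c[0],P[...,1]-c[1])<50)]
print(len(q));
if len(q)>5: print(cv2.minEnclosingCircle(q[:,:2].astype(np.float32)),np.percentile(q,[2,98],0).round())
ts=sensors.observe();print(ts["t"],ts["eef_pos"])
```

```text
[[-0.0, 1.0, 0.0], [1.0, 0.0, -0.0], [-0.0, 0.0, -1.0]]
-200 [ 604. -199.   88.] [ 83. 183.]
-150 [ 660. -146.  158.] [140. 166.]
-100 [ 570. -102.  138.] [ 91. 166.]
-50 [587. -59. 138.] [112. 165.]
0 [607. -10. 135.] [110. 166.]
50 [628.  42. 133.] [110. 166.]
100 [648.  91. 138.] [109. 166.]
150 [668. 141. 141.] [109. 166.]
200 [688. 191. 139.] [110. 166.]
250 [551. 256.  81.] [ 82. 166.]
plate 538 ((536.9475708007812, 86.81732177734375), (64.71498107910156, 67.82666778564453), 16.026935577392578)
cam [ 475. -181.  374.] [ 0.   -0.28 -0.96]
cup 0.98 282 182 [ 476. -259.    3.]
cup 0.73 210 234 [ 385. -326.    5.]
cup_rim 0.85 282 185 [ 476. -262.    2.]
cup_rim 0.67 202 254 [ 375. -350.   13.]
476
((475.6339111328125, -252.783447265625), 25.84409523010254) [[ 451. -277.   40.]
 [ 500. -228.   46.]]
2.425 [ 475.19715393 -250.67457466  230.91298216]
```

View pics/w1.png

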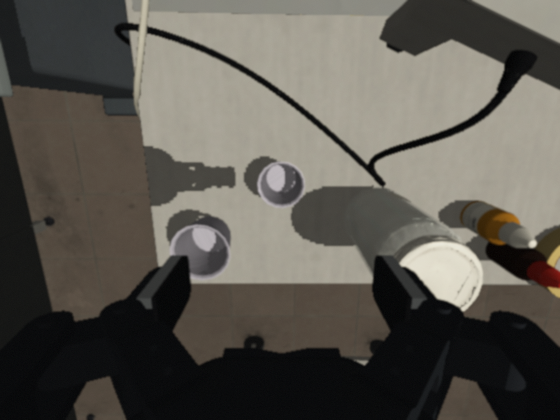

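The wrist picture shows the small cup at (281,184), the larger one at (200,250), and the jar at (430,260). The rim circle fits at radius 25.8 mm and height 45, which matches the small cup. I'll grasp it, closing across the jar direction with the camera toward the robot.

```bash
cat >> h.py <<'E'
def down(yaw): # closing along y rotated by yaw, camera toward robot
    a=np.radians(yaw);c,s=np.cos(a),np.sin(a)
    x=np.array([-c,-s,0]);z=np.array([0,0,-1.]);return np.stack([x,np.cross(z,x),z],1)
E
python3 - <<'E'
from h import *
c=[475.6,-252.8]
ctrl.move_pose([*c,200],down(-12)); ctrl.line_to([*c,80],velocity=200); ctrl.line_to([*c,8],velocity=80)
s=sensors.observe();print(s["eef_pos"],s["wrist_force"])
ctrl.close_gripper(30);s=sensors.observe();print(s["grip_width"],s["finger_force"],s["eef_pos"])
ctrl.line_to([*c,60],velocity=100);ctrl.line_to([*c,200],velocity=250)
s=sensors.observe();print(s["grip_width"],s["wrist_force"])
ctrl.line_to([537,87,200],down(16),velocity=250)
i=vision.camera_info("wrist");im,d=vision.grab_frame("wrist");save("w2",im)
P=cloud(i,d);q=P[(d>0)&(P[...,2]>17)&(P[...,2]<28)&(im.min(-1)>130)&(abs(P[...,0]-530)<60)&(abs(P[...,1]-85)<60)]
print("plate",len(q),cv2.minAreaRect(q[:,:2].astype(np.float32)) if len(q) else '')
q=P[(d>0)&(P[...,2]>12)&(P[...,2]<28)&(abs(P[...,0]-520)<80)&(abs(P[...,1]-85)<80)]
print("scale",len(q),cv2.minAreaRect(q[:,:2].astype(np.float32)) if len(q) else '')
s=sensors.observe();print(s["t"],s["eef_pos"],s["joints"])
E
```

```text
[ 475.98301367 -252.96986871    8.37596703] [-0.31567214 -0.41475131  0.46119943]
48.255803622738576 29.51466095775686 [ 475.97890937 -252.80405028    8.87640637]
48.72915938518936 [-0.41900032 -0.13158218 -1.46536327]
plate 3838 ((524.355224609375, 81.53092956542969), (94.62228393554688, 67.96575927734375), 15.734686851501465)
scale 8501 ((515.5675048828125, 79.22087860107422), (125.09186553955078, 78.05278015136719), 16.183618545532227)
8.775 [536.94950532  85.26583162 199.88454073] [  4.91978356  24.55069623 -23.88715118 104.96888621  12.21799913
  53.02723343  81.40766081]
```

View pics/w2.png

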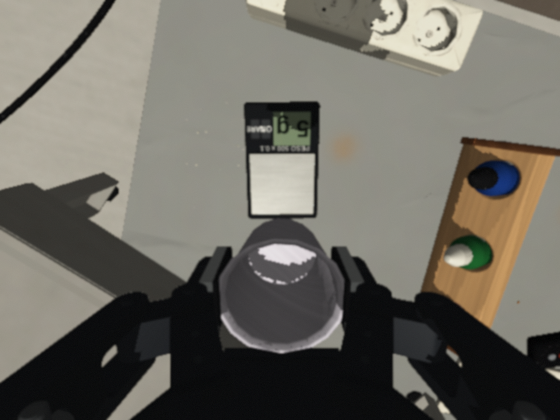

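The picture shows the cup held, the plate at (282,184), and the blue and green bottles at (495,180) and (467,255). The scale rectangle fits at 125x78, so I can place the cup.

Run:
```python
from h import *
i=vision.camera_info("wrist");im,d=vision.grab_frame("wrist");np.savez("w2",im=im,d=d,R=i["R"],t=i["t"])
def atz(u,v,z):
    a=px2w(i,u,v,1.);b=px2w(i,u,v,2.);return a+(b-a)*(z-a[2])/(b[2]-a[2])
p=atz(282.5,184.,21);print("plate",p)
P=cloud(i,d);hsv=cv2.cvtColor(im,cv2.COLOR_RGB2HSV)
for n,lo,hi,z0 in (("blue",105,130,0),("green",45,85,0)):
    f=(hsv[...,0]>lo)&(hsv[...,0]<hi)&(hsv[...,1]>120)&(d>0)&(P[...,1]>130)
    q=P[f];print(n,len(q),q.mean(0).round(),np.percentile(q,[3,97],0).round())
p=np.array([540.,87.])*.5+p[:2]*.5
ctrl.line_to([*p,120],velocity=200);ctrl.line_to([*p,45],velocity=120)
f0=np.array(sensors.observe()["wrist_force"])
z=36
while z>27:
    ctrl.line_to([*p,z],velocity=30);s=sensors.observe();df=np.array(s["wrist_force"])-f0
    print(z,s["eef_pos"][2].round(1),df.round(1))
    if df[2]>1.5: break
    z-=1.5
ctrl.let_go();ctrl.dwell(.2)
e=np.array(sensors.observe()["eef_pos"])
ctrl.line_to([*p,90],velocity=120);ctrl.line_to([*p,200],velocity=250)
i=vision.camera_info("wrist");im,d=vision.grab_frame("wrist");P=cloud(i,d)
q=P[(d>0)&(P[...,2]>60)&(P[...,2]<72)&(np.hypot(P[...,0]-p[0],P[...,1]-p[1])<50)]
print("cup",len(q),cv2.minEnclosingCircle(q[:,:2].astype(np.float32)) if len(q) else '')
save("w3",im);print(sensors.observe()["t"])
```

```text
plate [536.21105875  85.64004395  21.        ]
blue 850 [468. 271.  68.] [[455. 257.  58.]
 [484. 287.  74.]]
green 618 [540. 282.  67.] [[529. 268.  55.]
 [556. 297.  73.]]
36 35.9 [-0.5  0.5  0.3]
34.5 34.5 [ 0.3  0.7 -0.5]
33.0 32.9 [-0.4  0.3  0.2]
31.5 31.4 [0.2 0.4 0.4]
30.0 29.9 [ 0.5  0.2 -0.4]
28.5 29.6 [-3.4 -0.3 12.6]
cup 690 ((537.3856811523438, 85.52088928222656), 26.05481719970703)
13.8083
```

View pics/w3.png

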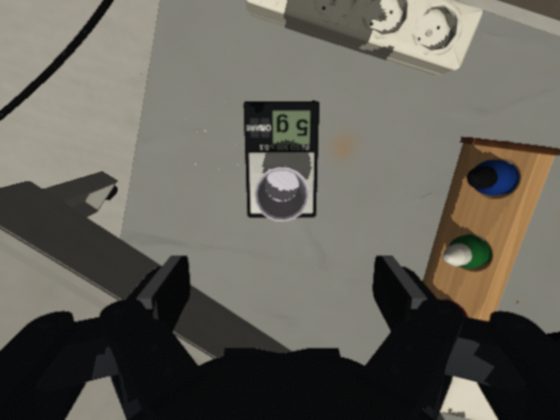

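The cup stands centred on the plate, with its rim circle at (537.4,85.5) and at picture position (282,193). Next I'll fit the blue bottle's axis and plan the side grasp.

```bash
cat >> h.py <<'E'
def bframe(psi,el):  # heading, elevation (deg): columns n,b,u
    p,e=np.radians(psi),np.radians(el)
    h=np.array([np.cos(p),np.sin(p),0]);n=np.array([-np.sin(p),np.cos(p),0]);k=np.array([0,0,1.])
    return np.stack([n,np.cos(e)*h+np.sin(e)*k,-np.sin(e)*h+np.cos(e)*k],1)
def tool(psi,el,flip,rho=15,dl=10):
    B=bframe(psi,el);r,t=np.radians(rho),np.radians(dl)
    n,b,u=B.T; up=np.cos(r)*u-np.sin(r)*n; y=np.cos(r)*n+np.sin(r)*u
    z=-(np.cos(t)*up+np.sin(t)*b); y=y*flip
    return np.stack([np.cross(y,z),y,z],1),b
S=51.;TC=21.
def tcp_from_nozzle(N,psi,el,flip,s=S):
    R,b=tool(psi,el,flip);return np.asarray(N)-(81-s)*b+TC*R[:,2],R
E
python3 - <<'E'
from h import *
from scipy.optimize import least_squares
vision.grab_frame
pts=[];tops=[]
z=np.load('w2.npz');iw=dict(vision.camera_info("wrist"),R=z["R"],t=z["t"])
zs=np.load('scene.npz')
for i,im,d in ((iw,z['im'],z['d']),(vision.camera_info("scene"),zs['im'],zs['d'])):
  P=cloud(i,d);hsv=cv2.cvtColor(im,cv2.COLOR_RGB2HSV)
  for n,lo,hi in (("blue",105,130),("green",45,85)):
    f=((hsv[...,0]>lo)&(hsv[...,0]<hi)&(hsv[...,1]>140)&(d>0)&(np.hypot(P[...,0]-503,P[...,1]-270)<70)&(P[...,2]<110)&(P[...,2]>30)).astype(np.uint8)
    f=cv2.erode(f,np.ones((3,3)));q=P[f>0]
    if len(q)<30: print(n,len(q));continue
    B=bframe(-81.5,35);L=q@B # n,b,u
    r=least_squares(lambda p:np.hypot(L[:,0]-p[0],L[:,2]-p[1])-16.5,[L[:,0].mean(),L[:,2].mean()-14],loss='soft_l1')
    top=np.percentile(L[:,1],99); 
    print(n,len(q),"n,u",r.x.round(1),"rms",np.sqrt(np.mean(r.fun**2)).round(2),"b lo/hi",np.percentile(L[:,1],[1,99]).round(1),"axis at btop",(B@[r.x[0],top,r.x[1]]).round(1))
# rack front top edge/yaw
P=cloud(iw,z['d']);t=P[(z['d']>0)&(abs(P[...,2]-80)<4)&(P[...,1]>200)&(P[...,0]<650)];print("racktop",cv2.minAreaRect(t[:,:2].astype(np.float32)))
N=np.array([537.4,85.5,66+35])
for flip in (1,-1):
  for psi in range(-180,180,30):
    o=[]
    for el in (35,0,-42):
        T,R=tcp_from_nozzle(N+[0,0,20 if el>-42 else 0],psi,el,flip);q=solver.ik(T,R);o.append(None if q is None else np.round(q).astype(int).tolist())
    if all(o): print(flip,psi,o)
E
```

```text
blue 604 n,u [505.1 157.5] rms 2.55 b lo/hi [-136.3 -116.1] axis at btop [472.2 258.1  62.4]
green 385 n,u [581.6 158.4] rms 1.82 b lo/hi [-135.4 -117.1] axis at btop [547.6 270.7  62.6]
blue 68 n,u [507.1 158.8] rms 2.36 b lo/hi [-128.9 -117.5] axis at btop [473.8 260.2  62.7]
green 55 n,u [579.6 158.3] rms 1.8 b lo/hi [-128.6 -119.5] axis at btop [545.3 272.3  61.1]
racktop ((521.721435546875, 269.6500244140625), (171.77761840820312, 59.49601745605469), 6.321152687072754)
1 -180 [[-51, 67, 62, 86, -39, 83, -66], [-65, 51, 62, 113, -44, 39, -71], [-18, 38, -19, 135, 121, 59, 119]]
1 -120 [[-42, 42, 17, 103, 18, 51, -65], [-30, 28, 14, 122, -9, 14, -39], [47, 51, -52, 133, 199, 23, 146]]
1 -90 [[-48, 36, 21, 116, 31, 33, -53], [-8, 27, -6, 122, -13, 16, 1], [38, 46, -33, 119, -65, 34, 69]]
1 -60 [[-51, 32, 26, 128, 56, 13, -49], [7, 29, -19, 118, -14, 24, 35], [24, 49, -20, 102, -41, 60, 63]]
1 -30 [[2, 29, -26, 133, 110, 21, -59], [13, 33, -23, 113, -9, 36, 62], [15, 55, -17, 86, -24, 81, 68]]
1 0 [[34, 36, -49, 131, 103, 13, -8], [14, 36, -25, 106, -2, 48, 85], [6, 60, -18, 74, -7,
[... 993 characters left out ...]
 111, 20, 120], [-49, 50, 62, 116, -70, 67, -67], [-21, 62, 41, 88, -58, 103, -83]]
-1 0 [[-7, 27, 0, 133, 244, 13, 23], [-47, 53, 62, 110, -62, 74, -43], [-26, 66, 41, 77, -41, 108, -70]]
-1 30 [[14, 31, -14, 123, -55, 22, -1], [-14, 37, 10, 102, -18, 58, -52], [-23, 62, 18, 71, -11, 103, -67]]
-1 60 [[11, 36, -9, 111, -36, 42, 9], [-15, 39, 7, 98, -6, 61, -34], [-29, 59, 13, 76, 9, 96, -55]]
-1 90 [[8, 42, -9, 98, -21, 58, 21], [-16, 39, 3, 97, 5, 61, -16], [-37, 54, 10, 88, 26, 82, -46]]
-1 120 [[4, 47, -11, 88, -8, 70, 35], [-17, 38, -1, 100, 16, 57, 3], [-46, 48, 13, 104, 44, 63, -42]]
-1 150 [[-2, 50, -14, 82, 5, 77, 50], [-18, 35, -4, 104, 26, 49, 21], [-64, 46, 31, 123, 67, 36, -48]]
```

```bash
cat >> h.py <<'E'
def seg(i,im,d):
    P=cloud(i,d);hsv=cv2.cvtColor(im,cv2.COLOR_RGB2HSV);o={}
    for n,lo,hi in (("blue",105,130),("green",45,85)):
        f=((hsv[...,0]>lo)&(hsv[...,0]<hi)&(hsv[...,1]>140)&(hsv[...,2]>40)&(d>0)&(np.hypot(P[...,0]-503,P[...,1]-260)<80)&(P[...,2]<110)&(P[...,2]>30)).astype(np.uint8)
        o[n]=P[cv2.erode(f,np.ones((3,3)))>0]
    return o,P
E
python3 - <<'E'
from h import *
from scipy.optimize import least_squares
psi=-81.5;R,b=tool(psi,35,-1)
top=np.array([473,258.5,62.5]);G=top-(56-S)*b
T=G+TC*R[:,2]
for k in (120,0): print(k,np.round(solver.ik(T-k*R[:,2],R)))
ctrl.move_pose(T-120*R[:,2],R)
i=vision.camera_info("wrist");im,d=vision.grab_frame("wrist");save("w4",im);np.savez("w4",im=im,d=d,R=i["R"],t=i["t"])
o,P=seg(i,im,d)
for n,q in o.items():
  if len(q)<50: print(n,len(q));continue
  for ps in (-84,-81.5,-79):
    B=bframe(ps,35);L=q@B
    r=least_squares(lambda p:np.hypot(L[:,0]-p[0],L[:,2]-p[1])-16.5,[L[:,0].mean(),L[:,2].mean()-14],loss='soft_l1')
    print(n,ps,len(q),r.x.round(1),np.sqrt(np.mean(r.fun**2)).round(2),np.percentile(L[:,1],[1,99]).round(1),"btop",(B@[r.x[0],np.percentile(L[:,1],99),r.x[1]]).round(1))
e=sensors.observe();print(e["t"],e["eef_pos"],T-120*R[:,2])
E
```

```text
120 [-30.  34. -34. 109.  51.  65. 101.]
0 [-30.  43. -26. 111.  61.  55.  95.]
blue -84 754 [495.5 171. ] 2.43 [-150.9 -133.6] btop [471.  258.2  63.5]
blue -81.5 754 [504.5 158.5] 2.41 [-133.  -115.9] btop [471.5 258.4  63.4]
blue -79 754 [512.5 145.8] 2.4 [-114.8  -97.7] btop [471.9 258.5  63.4]
green -84 456 [571.7 173.2] 2.1 [-152.7 -137.2] btop [546.4 270.3  63.2]
green -81.5 456 [580.7 158.8] 2.06 [-132.1 -116.8] btop [546.7 270.5  63.1]
green -79 456 [588.7 144.2] 2.04 [-111.2  -96. ] btop [547.1 270.7  63. ]
14.8333 [443.26751829 295.64152437 146.59137625] [441.535385   298.31607195 146.63528821]
```

View pics/w4.png

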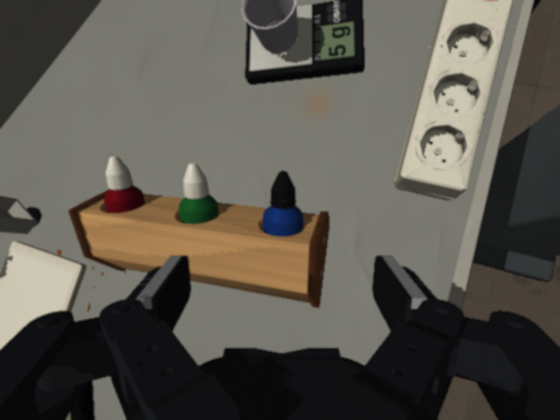

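The picture shows blue at (283,222), green at (198,210) and red at (122,200), with the fingers straddling blue's column. The axis estimates agree within 1–2 mm, so I'll go in and grasp.

Run:
```python
from h import *
psi=-81.;R,b=tool(psi,35,-1);n=bframe(psi,35)[:,0]
top=np.array([471.8,258.4,63.])+0.7*b-0.7*n;G=top-(56-S)*b;T=G+TC*R[:,2]
ctrl.line_to(T-45*R[:,2],R,velocity=150);ctrl.dwell(.15)
e=sensors.observe();err=np.array(e["eef_pos"])-(T-45*R[:,2]);print("err",err.round(2));f0=np.array(e["wrist_force"])
ctrl.line_to(T,R,velocity=60)
e=sensors.observe();print((np.array(e["eef_pos"])-T).round(2),(np.array(e["wrist_force"])-f0).round(1))
ctrl.close_gripper(40)
e=sensors.observe();print(e["grip_width"],e["finger_force"],(np.array(e["wrist_force"])-f0).round(1),(np.array(e["eef_pos"])-T).round(2))
for k in (15,65):
    ctrl.line_to(T+k*b,R,velocity=60)
    e=sensors.observe();print(k,e["grip_width"],e["finger_force"],(np.array(e["wrist_force"])-f0).round(1),e["t"])
i=vision.camera_info("wrist");im,d=vision.grab_frame("wrist");save("w5",im)
```

```text
err [0.19 1.11 0.94]
[-0.03  0.38  0.14] [-0.4  0.4 -1.3]
50.61782330877587 39.86243851482868 [-41.3  -4.8  51.2] [-9.86 -1.07  1.9 ]
15 31.121900809654772 38.2969468832016 [-8.9  1.7  9. ] 17.375
65 30.64624212185973 39.42057251930237 [-0.4 -0.3 -1.7] 18.3583
```

View pics/w5.png

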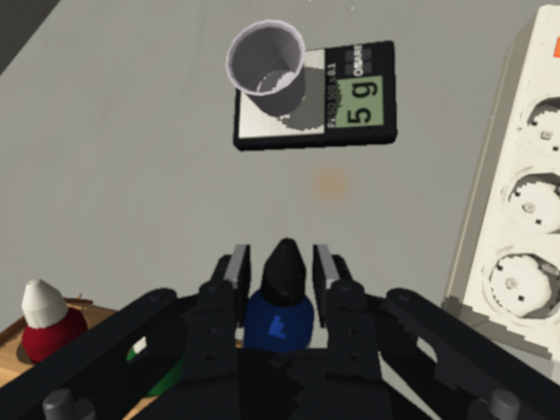

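The bottle is out and held, with its nozzle at (288,240). Closing was rough: about 10 mm of arm deflection. I'll measure the bottle's pose in the gripper and check green.

Run:
```python
from h import *
from scipy.optimize import least_squares
e=sensors.observe();TR=np.array(e["ee_rot"]);TP=np.array(e["eef_pos"])
i=vision.camera_info("wrist");im,d=vision.grab_frame("wrist")
P=cloud(i,d);hsv=cv2.cvtColor(im,cv2.COLOR_RGB2HSV)
L=(P-TP)@TR
m=np.zeros(d.shape,bool);m[230:350,240:318]=1
bl=m&(hsv[...,0]>100)&(hsv[...,0]<130)&(hsv[...,1]>120)&(hsv[...,2]>40)&(d>0)
q=L[bl];print("body",len(q),np.percentile(q,[2,50,98],0).round(1).tolist())
c=np.zeros(d.shape,bool);c[236:300,262:308]=1
c&=(d>0)&(np.abs(L[...,1])<16)&(L[...,2]>-60)&(L[...,2]<15)&(L[...,0]>0)
w=L[c];print("cap",len(w))
for lo in range(0,70,5):
    s=w[(w[:,0]>=lo)&(w[:,0]<lo+5)]
    if len(s)>5: print(lo,len(s),"y",np.percentile(s[:,1],[3,97]).round(1),"z",np.percentile(s[:,2],[3,97]).round(1))
# expectation
R,b=tool(-81,35,-1);Lb=TR.T@b;print("b in tool",Lb.round(3),"expected nozzle tool",((81-S)*b@TR-[0,0,TC]).round(1))
z=np.load('scene.npz');si=vision.camera_info("scene");im2,d2=vision.grab_frame("scene");save("s2",im2[200:350,80:260].repeat(3,0).repeat(3,1))
for a,dd in ((z['im'],z['d']),(im2,d2)):
    o,_=seg(si,a,dd);print("green",len(o["green"]),o["green"].mean(0).round(1) if len(o["green"]) else '')
```

```text
body 2937 [[-27.7, -15.8, -32.9], [-15.8, -1.7, -28.6], [-8.6, 12.9, -19.7]]
cap 1864
0 443 y [-7.8 10. ] z [-29.7 -21.8]
5 543 y [-7.2 10.3] z [-29.6 -21. ]
10 472 y [-5.5  8.7] z [-28.4 -21.1]
15 309 y [-2.5  7.2] z [-26.9 -21.5]
20 97 y [0.  5.9] z [-25.2 -19.4]
b in tool [ 0.985  0.    -0.174] expected nozzle tool [ 29.5   0.  -26.2]
green 40 [538.7 283.8  70.6]
green 46 [537.5 283.6  70.4]
```

View pics/s2.png

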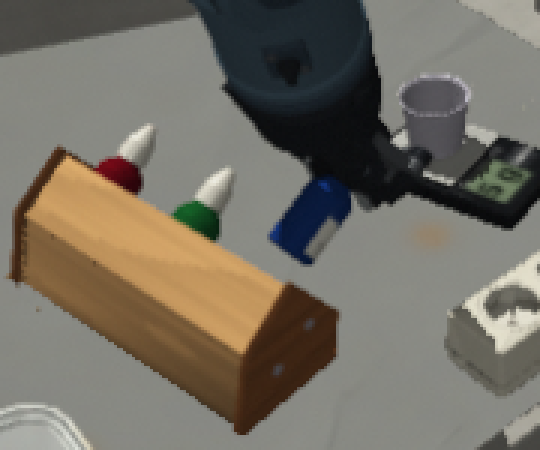

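Red and green are still in their sockets. The held bottle's tip is at about (25, 3.4, -22) in the tool frame, slightly skewed, so I'll plan with that measured grasp. First lift, turn the heading from -81° through 180° to 90°, nozzle up, and stay high.

```bash
cat >> h.py <<'E'
bt=np.array([.98,.12,-.15]);bt/=np.linalg.norm(bt);pt=np.array([25,3.4,-22.])
def pose(N,psi,el):
    R,b=tool(psi,el,-1);a=R@bt;v=np.cross(a,b);c=a@b
    K=np.array([[0,-v[2],v[1]],[v[2],0,-v[0]],[-v[1],v[0],0]])
    R=(np.eye(3)+K+K@K/(1+c))@R
    return np.asarray(N)-R@pt,R
def go(N,psi,el,lin=None):
    T,R=pose(N,psi,el);q=solver.ik(T,R);j=np.array(sensors.observe()["joints"])
    if q is None or abs(np.array(q)-j).max()>75: print("STOP",psi,el,q,j.round());raise SystemExit
    ctrl.move_pose(T,R) if lin is None else ctrl.line_to(T,R,velocity=lin)
    s=sensors.observe();print(psi,el,"t",round(s["t"],1),"w",round(s["grip_width"],1),"ff",round(float(np.max(s["finger_force"])),1),np.round(s["joints"]),np.round(s["eef_pos"]))
E
python3 - <<'E'
from h import *
s=sensors.observe();N0=np.array(s["eef_pos"])+np.array(s["ee_rot"])@pt;b=np.array(s["ee_rot"])@bt
print("nozzle",N0.round(),"el",np.degrees(np.arcsin(b[2])).round(1),"psi",np.degrees(np.arctan2(b[1],b[0])).round(1))
ctrl.line_to(np.array(s["eef_pos"])+[0,0,100],velocity=150)
C=np.array([537.4,85.5])
for k,ps in enumerate((-115,-150,-185,-220,-250,-270)):
    f=(k+1)/6;N=np.r_[(1-f)*N0[:2]+f*C,210 if k<5 else 180]
    go(N,ps,30)
i=vision.camera_info("wrist");im,d=vision.grab_frame("wrist");save("w6",im)
E
```

```text
nozzle [480. 187. 108.] el 31.7 psi -88.4
-115 30 t 19.7 w 31.1 ff 39.5 [-17.  33. -28. 102.  38.  70. 103.] [501. 181. 179.]
-150 30 t 20.1 w 30.9 ff 39.5 [-15.  37. -22.  92.  25.  78.  85.] [515. 156. 180.]
-185 30 t 20.4 w 31.0 ff 39.5 [-10.  39. -16.  87.  12.  81.  67.] [523. 130. 180.]
-220 30 t 20.9 w 30.8 ff 39.5 [ -5.  39. -11.  87.  -2.  78.  48.] [526. 106. 181.]
-250 30 t 21.2 w 30.6 ff 39.5 [  0.  35.  -7.  93. -13.  72.  32.] [527.  87. 181.]
-270 30 t 21.5 w 31.0 ff 39.7 [  3.  35.  -4.  99. -21.  63.  23.] [530.  71. 150.]
```

View pics/w6.png

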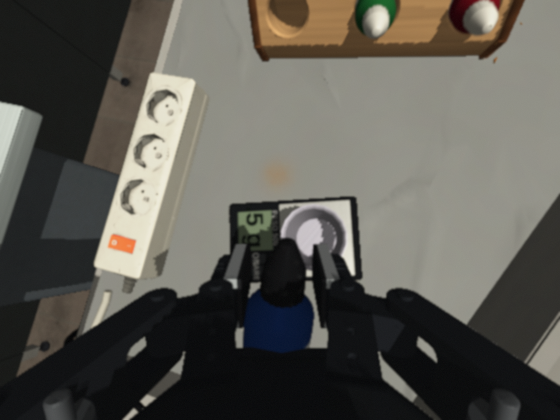

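The bottle still sits the same in the gripper, with its nozzle at (288,240) and the cup below at (315,235). Now I'll pitch it over the cup.

Run:
```python
from h import *
C=[537.4,85.5]
for el,z in ((10,165),(-10,155),(-28,145),(-43,140)): go([*C,z],90,el)
go([*C,108],90,-43,40)
ctrl.dwell(.4)
e=sensors.observe();TR=np.array(e["ee_rot"]);TP=np.array(e["eef_pos"])
print("nozzle",(TP+TR@pt).round(1),"err",(TP-pose([*C,108],90,-43)[0]).round(1))
i=vision.camera_info("wrist");im,d=vision.grab_frame("wrist");P=cloud(i,d);L=(P-TP)@TR
c=np.zeros(d.shape,bool);c[225:300,262:308]=1
c&=(d>0)&(np.abs(L[...,1])<16)&(L[...,2]>-60)&(L[...,2]<15)&(L[...,0]>18)
w=P[c];print(len(w));t=w[np.argsort(L[c][:,0])[-15:]];print("tip surf",t.mean(0).round(1),((t.mean(0)-TP)@TR).round(1))
for cam in ("scene","side"):
    i2=vision.camera_info(cam);im2,d2=vision.grab_frame(cam);P=cloud(i2,d2)
    q=P[(d2>0)&(P[...,2]>60)&(P[...,2]<70)&(np.hypot(P[...,0]-C[0],P[...,1]-C[1])<40)];print(cam,len(q),cv2.minEnclosingCircle(q[:,:2].astype(np.float32)) if len(q) else '')
    u,v=w2px(i2,TP+TR@pt);print("nozzle px",u.round(),v.round());
    if cam=="scene": a=im2[170:290,150:310];u0,v0=150,170
    else: a=im2[170:260,200:320]
    save("f_"+cam,a.repeat(4,0).repeat(4,1))
```

```text
90 10 t 22.0 w 31.3 ff 39.6 [-12.  34.   3.  98.  -6.  62.   4.] [533.  66. 144.]
90 -10 t 22.4 w 30.9 ff 39.6 [-26.  37.  11.  96.   8.  66. -14.] [533.  56. 142.]
90 -28 t 22.7 w 30.9 ff 39.6 [-37.  44.  16.  93.  16.  74. -26.] [532.  53. 142.]
90 -43 t 23.0 w 30.7 ff 39.6 [-43.  51.  19.  89.  21.  82. -34.] [532.  53. 144.]
90 -43 t 24.0 w 30.8 ff 39.6 [-43.  54.  19.  89.  21.  79. -35.] [533.  53. 115.]
nozzle [537.4  85.5 108.1] err [0.  0.  0.1]
172
tip surf [536.6  82.6 111.6] [ 20.6   1.9 -21.7]
scene 119 ((537.3043212890625, 86.8165054321289), 27.573528289794922)
nozzle px 224.0 214.0
side 85 ((533.677734375, 84.3625717163086), 28.250185012817383)
nozzle px 257.0 204.0
```

View pics/f_scene.png

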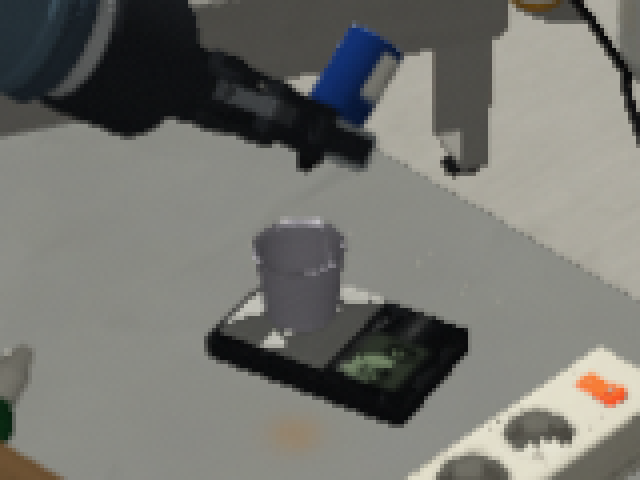

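The scene crop shows the bottle tipped down with its black nozzle at about (303,165), directly above the cup mouth at (300,235). The cup is upright on the plate and nothing touches the bottle but the gripper. Handing in.

```bash
python3 -c "
from h import *
print(ctrl.close_job(), sensors.observe()['t'])"
```

```text
the job is handed in; nothing more can be done
the job is handed in; nothing more can be done
```

I handed the job in at about 24 s: the cup stands released on the plate, and the blue bottle is held still at about 43° nozzle down, its tip about 42 mm above the middle of the cup's mouth; red and green stayed in their sockets, I did not re-check the jar's position, and no verdict came back.

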